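# Open the conditioning chamber and hang the specimen carrier on its door bar

### The job

Open the small white conditioning chamber: its latch handle must be lifted and kept up while you pull, then swing the door wide open, about square to the chamber's front or further. Then hang the saddle-shaped steel specimen carrier astride the horizontal bar on the inside of the door, so that it hangs there upright by itself, well on the bar, with the door left open. Leave the other things on the bench where they are.

Things in the scene. Friction and masses are not known exactly. Their poses are not given: they have to be found in the camera images.
- cabinet: white bench-top conditioning chamber, 220 deep (x) x 280 wide (y) x 250 high, fixed to the bench. Origin: centre of its underside; its front faces -x of its own axes, 110 mm from the origin. Below the door is a plinth 50 mm high.
- door (a joint): door angle in rad: 0 shut, grows as it swings out towards -x of the cabinet, stop at 1.9. Door panel 198 wide x 190 high x 18 thick, lower edge 55 mm and upper edge 245 mm above the bench, hung on its +y side (left seen by the robot). A stiff hinge: it stays where it is left. Shut, it is held by the latch.
- door_hinge (a point): point on the vertical hinge axis, in the plane of the door's inner face, 215 mm above the bench. Axes turn with the door: x points from the outer to the inner side (the outer face is at x = -18 mm), -y along the door to its free edge (at y = -199 mm), z up. Shut, they are parallel to the cabinet's.
- latch (a joint): latch handle angle in rad: 0 level (latched, a spring returns it), grows as the handle's free end is lifted, stop at 0.7. The door is held by a cam and keeper until about 0.45 rad; once the door is a few degrees open the handle may drop again. Lifting takes 1 to 5 N at its end.
- latch_pivot (a point): where the handle's bar meets its pivot (horizontal axis along the door's normal); 55 mm in front of the door's outer face, 21 mm in from the free edge, 227 mm above the bench. Turns with handle and door.
- latch_grip (a point): place to grip on the latch handle: a round steel bar 12 mm in diameter that runs level, 55 mm in front of the door's outer face, from the pivot 86 mm towards the hinge, 18 mm below the door's top; this point lies 66 mm from the pivot. Its axes turn with handle and door: y along the bar, x along the door's normal.
- bar_mid (a point): middle of the steel bar on the inside of the door: 12 mm in diameter, 136 mm long, level, parallel to the door, axis 45 mm from the door's inner face and 215 mm above the bench, a standoff at each end. Axes turn with the door: y along the bar, x away from the door, z up. Hidden while the door is shut.
- carrier: specimen carrier to hang, 160 g or so: an inverted U of steel plate with white test strips on its legs and a white grip block on a stem. Stands on its two legs; origin: centre of its underside. Legs 56 long (x) x 4 thick x 54 high, gap between them 22 mm (y); whole height 110 mm. z up.
- carrier_saddle (a point): centre of the underside of the carrier's top plate, which comes to rest on the bar; 50 mm above the carrier's origin, axes as the carrier's (the bar must run along its x).
- carrier_grip (a point): middle of the carrier's white grip block, 30 (x) x 14 (y) x 26 high, 97 mm above the carrier's origin. The stem below it is 10 mm in diameter.
- weight: bystander: solid steel block 50 x 34 x 44 with a similar white grip block on top (92 mm high overall); origin: underside centre
- driver: bystander: screwdriver lying flat, 170 long
- wrench: bystander: wrench lying flat
- jar: bystander: jar 56 in diameter, 70 high; origin: underside centre
- beaker: bystander: open beaker 64 in diameter, 80 high; origin: underside centre
- caliper: bystander: steel caliper lying flat, 150 long
- offcut: bystander: aluminium offcut 60 x 40 x 20 high; origin: underside centre
Mind the look-alikes: they are no part of the job. What is shaped like the carrier but orange or yellow is not meant.

How it is judged:
On the way:
1. the door has been swung open to at least 1.3 rad (75 degrees) (value of joint door above 1.3 rad), for 0.2 s.
At the end, for the whole second after the job is handed in: Door open at least 1.3 rad. Carrier astride the bar: its top plate's underside centre 2 to 12 mm above the bar's axis, within 12 mm across it and 45 mm of its middle along it; upright within 0.3 rad, along the bar within 0.35 rad; released and at rest (value of joint door above 1.3 rad and x of carrier_saddle in the frame of bar_mid between -0.012 and 0.012 m and y of carrier_saddle in the frame of bar_mid between -0.045 and 0.045 m and z of carrier_saddle in the frame of bar_mid between 0.002 and 0.012 m and angle between carrier's own z axis and vertical below 0.3 rad and angle between the x axis of carrier_saddle and the y axis of bar_mid, either way round below 0.35 rad and linear speed of carrier below 0.03 m/s and velocity of joint door between -0.05 and 0.05 rad/s); the robot touches nothing.
It fails at once if a bystander (weight, screwdriver, wrench, jar, beaker, caliper or offcut) is moved by more than 50 mm (distance of any of weight, driver, wrench, jar, beaker, caliper, offcut from where it was at the start of the episode above 0.05 m).
It also fails if it takes over 61 s, if anything falls off the work surface, if the arm or the gripper's body presses on something with over 40 N, if the wrist force passes 120 N, or if a joint passes its speed limit or range.

### The arm

A 6-joint arm with a two-finger parallel gripper is mounted at the origin on the work surface. World frame = base frame: x ahead of the robot, y to its left, z up, the work surface at z = 0. Lengths are in m, angles in rad, forces in N, time in s.
With the tool pointing down it reaches from about 0.325 to 0.775 m from the base axis. Payload 9.3 kg.
Tool frame: the origin (TCP) lies at the very end of the fingers, on their centre line; the grasp point (between the pads) lies 19 mm behind it; z points along the fingers, y is the line along which they close (so a half turn about z gives the same grasp; the last joint's range is limited). The gripper opens to 85 mm and grips with 20 to 120 N. Pads are 22 mm wide; open, the fingers measure 114 mm over their backs; the gripper's body (76 mm by 85 mm) begins 54 mm behind the grasp point. The pads swing forward as they close: fully open they stand 13 mm farther back than shut.
Start: joints at [1.008, 0.259, 0.021, 1.334, 0, 1.418], TCP at [0.219, 0.504, 0.231] pointing down, gripper open.
Joint ranges: [-3.04, 3.04], [-0.91, 1.82], [-1.04, 1.36], [-1.92, 1.95], [-1.52, 1.45], [-3.14, 3.14]. Speed limits (rad/s): [2.22, 2.22, 2.79, 3.14, 3.14, 3.14].

### API

Orientations are given as a 3x3 rotation matrix whose columns are the frame's x, y, z axes.
In Python, from plant import arm, eyes, workorder gives the robot as it stands.
- The arm moves only by the shell command python3 -m jog 'ROWS'. ROWS is JSON, a list of rows, each a list of 3 entries, a list of its own where there are three numbers: the shift along the tool's x, y, z in units of 50 mm (1.0 is 50 mm), then the turn, a rotation vector about the tool's x, y, z in rad, then the opening, from 0 (shut) to 1 (fully open). A call has 1 to 10 rows; each row shifts and turns the commanded pose from where the row before left it, along the tool's axes as they then stand; what a row does not reach is not made up. A row lasts 1/8 s, in which the tool goes at most 62.5 mm and 10.7 degrees, less where a joint would pass 70% of its speed; a pose out of reach is approached as far as the arm can. A call is refused whole if a number of a shift passes 1 or a number of a turn 0.188, either way. A call with a gripper value outside its range is refused whole. The fingers move at their own pace and stop on an object; the grip force is fixed at half the most. Time passes only in rows, so rows that do not move let the fingers close. It gives the time, the measured TCP pose, the force and the opening at its end, in the units of the state.
- arm.get_state(): the state, without advancing time (a new reading comes with each control period).
- eyes.camera(name): name is "scene" or "top" or "wrist"; returns the picture (400x640x3 uint8, red, green, blue); there is no depth.
- eyes.camera_model(name): a dict with "mtx" (3x3 intrinsics, pixels), "T" (4x4, takes a point from camera to world coordinates). Camera axes: x right, y down, z forward; pixel columns grow to the right and rows downward; lengths in m; the calibration is good to about 2 mm. A picture is of the moment at which its call begins: read the wrist's pose just before it. camera_model takes no time and is no camera call; for the wrist camera it gives the pose at the moment of the call.
- workorder.hand_in(): hands the job in, once; it reports no verdict.
The state is a dict: "clock": time; "joint_pos": joint angles; "qd": joint speeds; "joint_torque": joint torques, N m; "tool_pos": TCP position; "eef_rot": TCP orientation; "contact_force": force on the tool from outside, world axes, zero at the start; "moment": the same for the moment, N m; "grip_width": opening from 0.0 (shut) to 1.0 (fully open).
Only numpy, scipy, OpenCV 4.12 (cv2) and the standard library are available. Lean on these libraries where they do the work, as an engineer would, in place of code of your own. Each camera call takes 0.05 s, during which the arm holds its last target. There are 200 camera calls.

## Working session

There is one attempt and no reset: what is moved stays moved. The work goes in short steps, Python scripts to look and compute and a shell command to move; the robot and the scene stay as the last step left them, time stands still between calls to the robot, and variables do not carry over. Pictures are saved under pics/ and viewed, on a budget of 10 in all, crops included, one or two more only if the job needs it, and the job is handed in when it is done.

```bash
ls; mkdir -p pics; python3 - <<'E'
from plant import arm, eyes
import cv2,numpy as np
for n in ("scene","top"):
    im=eyes.camera(n); cv2.imwrite(f"pics/{n}0.png",im[:,:,::-1]); m=eyes.camera_model(n); print(n,np.round(m["mtx"],1).tolist(),np.round(m["T"],3).tolist())
s=arm.get_state(); print(s["clock"],s["tool_pos"],np.round(s["eef_rot"],3).tolist())
m=eyes.camera_model("wrist");print(np.round(m["mtx"],1).tolist(),np.round(m["T"],3).tolist())
E
```

```text
pics
scene [[433.2, 0.0, 320.5], [0.0, 433.2, 197.9], [0.0, 0.0, 1.0]] [[0.345, 0.784, -0.517, 1.175], [0.938, -0.296, 0.179, -0.252], [-0.013, -0.546, -0.837, 1.218], [0.0, 0.0, 0.0, 1.0]]
top [[451.4, 0.0, 319.6], [0.0, 451.4, 200.0], [0.0, 0.0, 1.0]] [[-0.01, -0.998, 0.069, 0.427], [-1.0, 0.01, 0.011, -0.043], [-0.011, -0.069, -0.998, 1.474], [0.0, 0.0, 0.0, 1.0]]
0.1 [0.2190086  0.50427349 0.23072014] [[-0.917, 0.398, -0.001], [0.398, 0.917, -0.001], [0.0, -0.001, -1.0]]
[[298.8, 0.0, 316.4], [0.0, 298.8, 199.2], [0.0, 0.0, 1.0]] [[0.4, 0.868, 0.295, 0.143], [0.917, -0.378, -0.13, 0.538], [-0.002, 0.322, -0.947, 0.373], [0.0, 0.0, 0.0, 1.0]]
```

View pics/scene0.png

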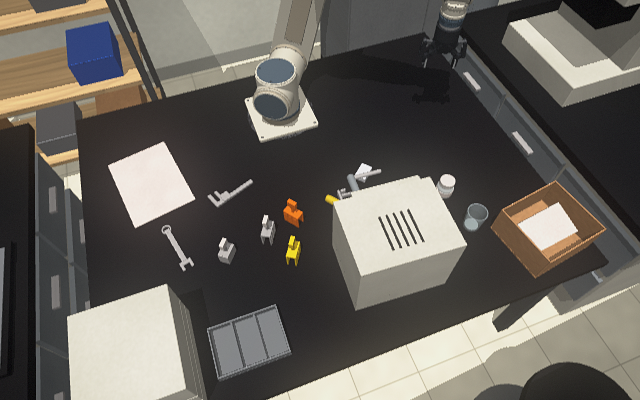

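View pics/top0.png

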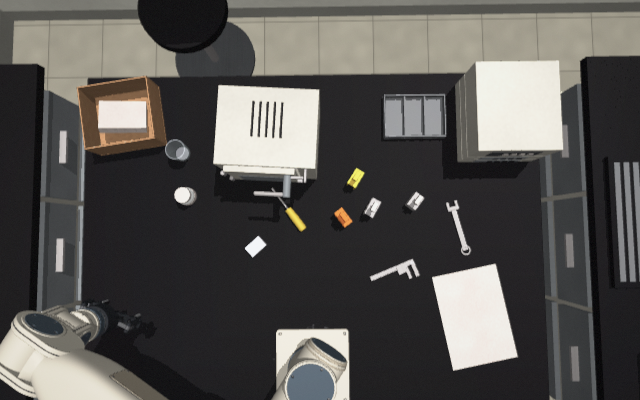

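Candidates for the carrier, in top-view pixels: grey-white (372,208), grey-white (415,201), orange (343,217) and yellow (356,178). The last two are decoys by colour, and one of the grey ones must be the weight. I'll check this in a close crop that also includes the cabinet front.

```bash
cat > h.py <<'E'
import numpy as np,cv2
from plant import arm,eyes
def ray(n,uv,z,M=None):
    m=M or eyes.camera_model(n); d=np.linalg.inv(m["mtx"])@np.r_[uv,1]; d=m["T"][:3,:3]@d; o=m["T"][:3,3]
    return o+d*(z-o[2])/d[2]
def proj(n,p,M=None):
    m=M or eyes.camera_model(n); q=m["mtx"]@(m["T"][:3,:3].T@(np.array(p)-m["T"][:3,3])); return q[:2]/q[2]
E
python3 - <<'E'
import cv2,numpy as np
from h import *
s=cv2.imread("pics/scene0.png");t=cv2.imread("pics/top0.png")
a=cv2.resize(s[180:280,200:320],(480,400),interpolation=cv2.INTER_CUBIC)
b=cv2.resize(t[80:240,200:328],(320,400),interpolation=cv2.INTER_CUBIC)  #2.5x
c=cv2.resize(t[160:235,325:435],(800,200*1) if 0 else (293,200),interpolation=cv2.INTER_CUBIC)
o=np.zeros((600,800,3),np.uint8);o[:400,:480]=a;o[:400,480:]=b;o[400:,:293]=c
cv2.imwrite("pics/crop1.png",o)
for n,uv,z in [("top",(372,208),.1),("top",(415,201),.08),("scene",(268,222),.1),("scene",(226,243),.08)]: print(n,uv,ray(n,uv,z).round(3))
for uv in [(219,86),(320,90),(317,178),(214,166)]: print(uv,ray("top",uv,.25).round(3))
for uv in [(254,193),(284,193),(288,180),(288,197)]: print(uv,ray("top",uv,.23).round(3))
E
```

```text
top (372, 208) [ 0.496 -0.188  0.1  ]
top (415, 201) [ 0.517 -0.323  0.08 ]
scene (268, 222) [ 0.511 -0.189  0.1  ]
scene (226, 243) [ 0.524 -0.324  0.08 ]
(219, 86) [0.831 0.246 0.25 ]
(320, 90) [ 0.816 -0.034  0.25 ]
(317, 178) [ 0.572 -0.023  0.25 ]
(214, 166) [0.608 0.258 0.25 ]
(254, 193) [0.534 0.152 0.23 ]
(284, 193) [0.533 0.069 0.23 ]
(288, 180) [0.569 0.057 0.23 ]
(288, 197) [0.522 0.058 0.23 ]
```

View pics/crop1.png

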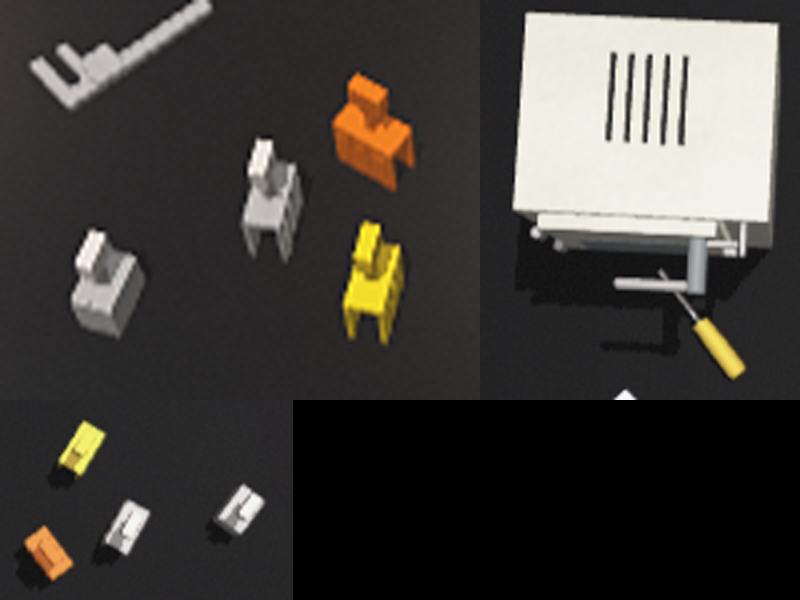

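The U-shaped grey carrier is at top (372,208), about (0.50,-0.19) in the world, with open legs visible. The solid one at (415,201) is the weight. The handle bar runs from top pixel (254,193) to (284,195), and its grip point is near (0.53,0.127,0.227). I'll move above the handle, then turn so the fingers close along the door's normal.

```bash
python3 -m jog '[[[-0.87,-0.44,-0.2],[0,0,0],0.5],[[-0.87,-0.44,-0.2],[0,0,0],0.5],[[-0.87,-0.44,-0.2],[0,0,0],0.5],[[-0.87,-0.44,-0.2],[0,0,0],0.5],[[-0.87,-0.44,-0.2],[0,0,0],0.5],[[-0.87,-0.44,-0.2],[0,0,0],0.5],[[-0.87,-0.44,-0.2],[0,0,0],0.5],[[-0.87,-0.44,-0.2],[0,0,0],0.5],[[-0.87,-0.44,-0.2],[0,0,0],0.5],[[-0.87,-0.44,-0.2],[0,0,0],0.5]]'
python3 -m jog '[[[0,0,0],[0,0,-0.187],0.5],[[0,0,0],[0,0,-0.187],0.5],[[0,0,0],[0,0,-0.187],0.5],[[0,0,0],[0,0,-0.187],0.5],[[0,0,0],[0,0,-0.187],0.5],[[0,0,0],[0,0,-0.187],0.5],[[0,0,0],[0,0,-0.187],0.5],[[0,0,0],[0,0,-0.187],0.5],[[0,0,0],[0,0,-0.187],0.5],[[0,0,0],[0,0,-0.187],0.5]]'
python3 - <<'E'
from h import *
for uv in [(218.8,84.8),(319.2,88.8),(213.6,164),(315.2,168.4)]: print(uv,ray("top",uv,.25).round(4))
for uv in [(222.8,166.8),(294.4,168.8),(222.8,173),(294.4,174.4)]: print(uv,ray("top",uv,.245).round(4))
print("jar",ray("top",(185,196),.07),"beaker",ray("top",(177,150),.08),"off",ray("top",(256,246),.02))
s=arm.get_state();print(s["clock"],s["tool_pos"],s["eef_rot"].round(3).tolist(),s["joint_pos"].round(2),s["grip_width"])
im=eyes.camera("wrist");cv2.imwrite("pics/w1.png",im[:,:,::-1]);np.save("w1T.npy",eyes.camera_model("wrist")["T"])
for p in [(.530,.147,.227),(.530,.061,.227),(.53,.127,.227)]:print(p,proj("wrist",p).round(0))
E
```

```text
clock: 1.35
tool_pos: [0.5312, 0.1279, 0.3314]
eef_rot: [[-0.917, 0.399, -0.0], [0.399, 0.917, 0.0], [0.0, -0.0, -1.0]]
contact_force: [1.5, 0.9, 0.1]
grip_width: 0.503
clock: 2.6
tool_pos: [0.5304, 0.1293, 0.3309]
eef_rot: [[-0.104, -0.995, -0.001], [-0.995, 0.104, -0.0], [0.0, 0.001, -1.0]]
contact_force: [-0.3, -0.5, -0.6]
grip_width: 0.507
(218.8, 84.8) [0.8348 0.2466 0.25  ]
(319.2, 88.8) [ 0.8198 -0.0317  0.25  ]
(213.6, 164) [0.6135 0.2596 0.25  ]
(315.2, 168.4) [ 0.5982 -0.0187  0.25  ]
(222.8, 166.8) [0.6062 0.2355 0.245 ]
(294.4, 168.8) [0.5985 0.0385 0.245 ]
(222.8, 173) [0.589  0.2354 0.245 ]
(294.4, 174.4) [0.583  0.0386 0.245 ]
jar [0.54095718 0.39325804 0.07      ] beaker [0.68487458 0.41687524 0.08      ] off [0.38155342 0.17824164 0.02      ]
2.6 [0.53037094 0.12934321 0.33091846] [[-0.104, -0.995, -0.001], [-0.995, 0.104, -0.0], [0.0, 0.001, -1.0]] [ 0.09  0.24  0.25  1.58  0.   -1.38] 0.5066296761110138
(0.53, 0.147, 0.227) [319. 217.]
(0.53, 0.061, 0.227) [308. 117.]
(0.53, 0.127, 0.227) [316. 196.]
```

View pics/w1.png

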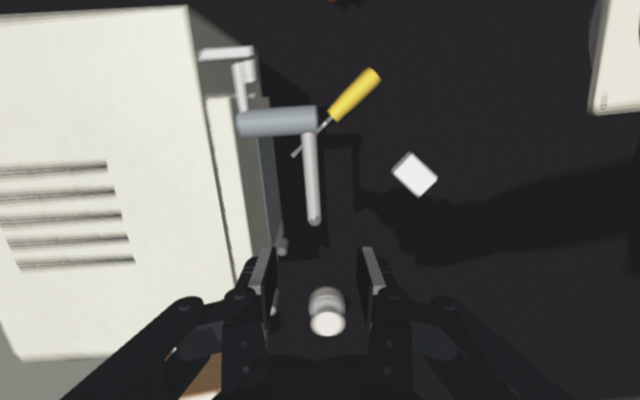

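The wrist view shows the bar's end at (315,222), its pivot at (308,122), and the grip point under the fingers. I'll align, descend and close.

```bash
python3 -m jog '[[[-0.04,-0.05,0.4],[0,0,-0.05],0.5],[[0,0,0.5],[0,0,0],0.5],[[0,0,0.5],[0,0,0],0.5],[[0,0,0.5],[0,0,0],0.5],[[0,0,0.56],[0,0,0],0.5],[[0,0,0],[0,0,0],0],[[0,0,0],[0,0,0],0],[[0,0,0],[0,0,0],0],[[0,0,0],[0,0,0],0],[[0,0,0],[0,0,0],0]]'
```

```text
clock: 3.9
tool_pos: [0.5335, 0.1311, 0.2088]
eef_rot: [[-0.061, -0.998, 0.001], [-0.998, 0.061, 0.0], [-0.0, -0.001, -1.0]]
contact_force: [0.7, 0.7, 0.3]
grip_width: 0.113
```

```bash
python3 -m jog '[[[0.014,0,-0.19],[0,0,0],0],[[0.04,0,-0.187],[0,0,0],0],[[0.068,0,-0.18],[0,0,0],0],[[0.093,0,-0.167],[0,0,0],0],[[0,0,0],[0,0,0],0]]'
```

```text
clock: 4.53
tool_pos: [0.5319, 0.1191, 0.2446]
eef_rot: [[-0.062, -0.998, -0.002], [-0.998, 0.062, -0.002], [0.002, 0.002, -1.0]]
contact_force: [-3.4, -5.6, -11.3]
grip_width: 0.111
```

Latch lifted by about 0.6 rad. Next I swing the door about the estimated hinge at (0.612,0.239), in short steps first.

```bash
cat >> h.py <<'E'
def door():
    s=arm.get_state();p=s["tool_pos"];R=s["eef_rot"];H=np.array([.612,.239]);r=p[:2]-H
    print("clock",s["clock"],"p",p.round(4),"radius",np.linalg.norm(r).round(4),"angle by pos",round(float((np.arctan2(-.1228,-.073)-.055-np.arctan2(r[1],r[0]))%(2*np.pi)),3),"tool yaw",round(float(np.arctan2(R[1,1],R[0,1])),3),"F",s["contact_force"].round(1),s["moment"].round(2),"r tool",(R[:2,:2].T@r).round(4),"q",s["joint_pos"].round(2))
E
python3 -m jog '[[[-0.158,0.238,0],[0,0,0.1],0],[[-0.158,0.238,0],[0,0,0.1],0],[[-0.158,0.238,0],[0,0,0.1],0],[[0,0,0],[0,0,0],0]]'; python3 -c "
from h import *
door()"
```

```text
clock: 5.03
tool_pos: [0.5002, 0.1491, 0.2445]
eef_rot: [[-0.352, -0.936, -0.001], [-0.936, 0.352, -0.001], [0.001, 0.001, -1.0]]
contact_force: [-3.1, -4.5, -11.5]
grip_width: 0.116
clock 5.025 p [0.5002 0.1491 0.2445] radius 0.1434 angle by pos 0.302 tool yaw 2.782 F [ -3.1  -4.5 -11.5] [-0.64  0.53 -0.4 ] r tool [0.1235 0.073 ] q [ 0.13  0.21 -0.01  1.35 -0.   -1.08]
```

```bash
python3 -m jog '[[[-0.158,0.238,0],[0,0,0.1],0],[[-0.158,0.238,0],[0,0,0.1],0],[[-0.158,0.238,0],[0,0,0.1],0],[[-0.158,0.238,0],[0,0,0.1],0],[[-0.158,0.238,0],[0,0,0.1],0],[[-0.158,0.238,0],[0,0,0.1],0]]'; python3 -c "
from h import *
door()"
python3 -m jog '[[[-0.158,0.238,0],[0,0,0.1],0],[[-0.158,0.238,0],[0,0,0.1],0],[[-0.158,0.238,0],[0,0,0.1],0],[[-0.158,0.238,0],[0,0,0.1],0],[[-0.158,0.238,0],[0,0,0.1],0],[[-0.158,0.238,0],[0,0,0.1],0],[[-0.158,0.238,0],[0,0,0.1],0],[[0,0,0],[0,0,0],0]]'; python3 -c "
from h import *
door()"
```

```text
clock: 5.78
tool_pos: [0.4706, 0.2277, 0.2446]
eef_rot: [[-0.82, -0.572, 0.0], [-0.572, 0.82, -0.001], [0.0, -0.001, -1.0]]
contact_force: [1.5, -2.5, -10.3]
grip_width: 0.111
clock 5.775 p [0.4706 0.2277 0.2446] radius 0.1419 angle by pos 0.9 tool yaw 2.18 F [  1.5  -2.5 -10.3] [-0.49 -0.42 -0.21] r tool [0.1225 0.0717] q [ 0.29  0.21 -0.01  1.35 -0.   -0.32]
clock: 6.78
tool_pos: [0.499, 0.322, 0.2446]
eef_rot: [[-0.996, 0.089, 0.002], [0.089, 0.996, -0.001], [-0.002, -0.001, -1.0]]
contact_force: [2.7, -3.9, -8.3]
grip_width: 0.106
clock 6.775 p [0.499  0.322  0.2446] radius 0.1402 angle by pos 1.613 tool yaw 1.482 F [ 2.7 -3.9 -8.3] [-0.91 -0.98 -0.31] r tool [0.12   0.0726] q [ 0.43  0.33  0.16  1.4  -0.    0.52]
```

Door at about 1.6 rad. I'll lower the handle, release it, and withdraw upward.

```bash
python3 -m jog '[[[-0.093,0,0.167],[0,0,0],0],[[-0.068,0,0.18],[0,0,0],0],[[-0.04,0,0.187],[0,0,0],0],[[-0.014,0,0.18],[0,0,0],0],[[0,0,0],[0,0,0],0.5],[[0,0,0],[0,0,0],0.5],[[0,0,0],[0,0,0],0.5],[[0,0,-0.5],[0,0,0],0.5],[[0,0,-0.9],[0,0,0],0.5],[[0,0,-0.9],[0,0,0],0.5]]'
python3 - <<'E'
from h import *
s=arm.get_state();print(s["clock"],s["tool_pos"].round(4))
im=eyes.camera("wrist")[:,:,::-1];np.save("w2T.npy",eyes.camera_model("wrist")["T"]);cv2.imwrite("pics/w2.png",im)
# predicted bar ends, for door angle a
H=np.array([.612,.239])
for a in (1.55,1.6,1.65):
    t=-.055-a;R=np.array([[np.cos(t),-np.sin(t)],[np.sin(t),np.cos(t)]])
    print(a,[ (np.r_[H+R@[x,y],z]).round(3).tolist()+proj("wrist",np.r_[H+R@[x,y],z]).round().tolist() for x,y,z in [(0,0,.245),(0,-.199,.245),(.045,-.032,.215),(.045,-.168,.215)]])
E
```

```text
clock: 8.02
tool_pos: [0.5074, 0.3214, 0.325]
eef_rot: [[-0.996, 0.089, -0.0], [0.089, 0.996, 0.0], [0.0, 0.0, -1.0]]
contact_force: [0.7, -0.0, 1.0]
grip_width: 0.5
8.025 [0.5074 0.3214 0.325 ]
1.55 [[0.612, 0.239, 0.245, 238.0, 316.0], [0.413, 0.246, 0.245, 199.0, 90.0], [0.578, 0.195, 0.215, 196.0, 271.0], [0.443, 0.2, 0.215, 166.0, 133.0]]
1.6 [[0.612, 0.239, 0.245, 238.0, 316.0], [0.414, 0.256, 0.245, 213.0, 90.0], [0.576, 0.197, 0.215, 197.0, 269.0], [0.441, 0.208, 0.215, 175.0, 130.0]]
1.65 [[0.612, 0.239, 0.245, 238.0, 316.0], [0.415, 0.266, 0.245, 226.0, 90.0], [0.574, 0.199, 0.215, 199.0, 267.0], [0.439, 0.217, 0.215, 185.0, 127.0]]
```

View pics/w2.png

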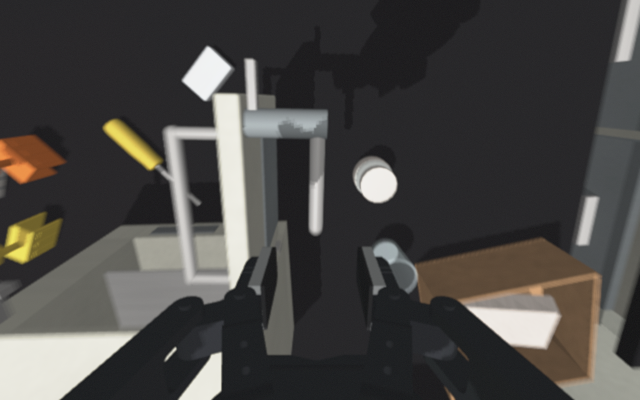

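The bar on the door's inside runs from (172,133) to (190,278), which agrees with a door angle of about 1.6 rad. Next I go above the carrier.

```bash
python3 -m jog '[[[-0.07,-1,0],[0,0,0],0.6],[[-0.07,-1,0],[0,0,0],0.6],[[-0.07,-1,0],[0,0,0],0.6],[[-0.07,-1,0],[0,0,0],0.6],[[-0.07,-1,0],[0,0,0],0.6],[[-0.07,-1,0],[0,0,0],0.6],[[-0.07,-1,0],[0,0,0],0.6],[[-0.07,-1,0],[0,0,0],0.6],[[-0.07,-1,0],[0,0,0],0.6],[[-0.07,-1,0],[0,0,0],0.6]]'
python3 -m jog '[[[0,-0.2,0],[0,0,0.173],0.6],[[0,0,0],[0,0,0.173],0.6],[[0,0,0],[0,0,0.173],0.6],[[0,0,0.5],[0,0,0],0.6],[[0,0,0],[0,0,0],0.6]]'
python3 - <<'E'
from h import *
M=eyes.camera_model("wrist");M["T"]=np.load("w2T.npy")
for uv in [(172,133),(190,278)]:print("bar",ray("wrist",uv,.215,M).round(4))
for uv in [(214,95),(233,280)]:print("door inner top",ray("wrist",uv,.245,M).round(4))
im=eyes.camera("wrist")[:,:,::-1];np.save("w3T.npy",eyes.camera_model("wrist")["T"]);cv2.imwrite("pics/w3.png",im)
print(proj("wrist",(.5,-.19,.11)),arm.get_state()["tool_pos"])
E
```

```text
clock: 9.32
tool_pos: [0.4976, -0.1813, 0.3239]
eef_rot: [[-0.996, 0.089, 0.001], [0.089, 0.996, 0.0], [-0.001, 0.0, -1.0]]
contact_force: [1.1, 0.3, 0.9]
grip_width: 0.599
clock: 9.95
tool_pos: [0.4963, -0.1893, 0.2975]
eef_rot: [[-0.821, 0.571, -0.002], [0.571, 0.821, 0.002], [0.003, -0.0, -1.0]]
contact_force: [0.4, 0.5, -0.9]
grip_width: 0.599
bar [0.4433 0.2048 0.215 ]
bar [0.5857 0.1873 0.215 ]
door inner top [0.4174 0.256  0.245 ]
door inner top [0.5725 0.2414 0.245 ]
[317.9767364  177.35767053] [ 0.49662555 -0.18953154  0.29867272]
```

View pics/w3.png

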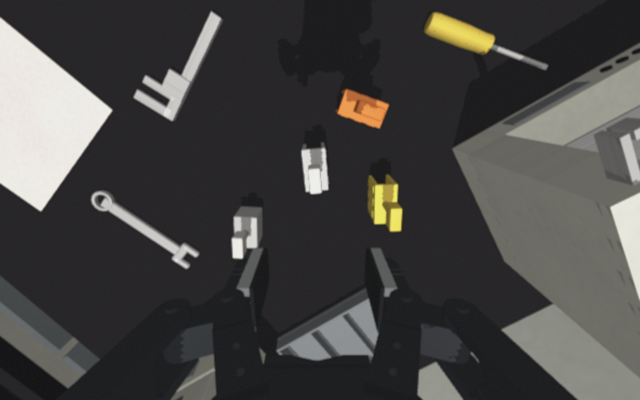

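The carrier is at (315,168) between the fingers, and the weight is at (246,232). I'll measure its grip block's top face.

```bash
python3 - <<'E'
from h import *
im=cv2.imread("pics/w3.png");M=eyes.camera_model("wrist");M["T"]=np.load("w3T.npy")
g=cv2.cvtColor(im,cv2.COLOR_BGR2GRAY);sub=g[130:205,290:345];print(np.unique(sub//10*10,return_counts=True))
R=arm.get_state()["eef_rot"]
for th in (150,200,235):
    m=np.zeros_like(g);m[130:205,290:335]=(sub[:,:45]>th)*255
    c=max(cv2.findContours(m,0,2)[0],key=cv2.contourArea);r=cv2.minAreaRect(c);print(th,r,ray("wrist",r[0],.11,M).round(4))
    b=cv2.boxPoints(r);P=np.array([ray("wrist",q,.11,M) for q in b]);E=np.diff(P[[0,1,2,3,0]],axis=0)[:,:2]
    print("  edges len/ang tool frame",[(round(float(np.hypot(*(R[:2,:2].T@e))),4),round(float(np.arctan2(*(R[:2,:2].T@e)[::-1])),3)) for e in E])
o=cv2.resize(im[130:205,280:350],(560,600),interpolation=cv2.INTER_NEAREST);cv2.imwrite("pics/w3c.png",o)
E
```

```text
(array([ 20,  30,  40,  50,  60,  70,  80,  90, 100, 110, 120, 130, 140,
       150, 160, 170, 180, 190, 200, 210, 220, 230, 240], dtype=uint8), array([ 220, 1965,  710,   33,   26,   22,   37,   19,   30,   49,   32,
        154,   33,   30,   25,   17,   37,   48,   42,  119,  269,  207,
          1]))
150 ((314.7205810546875, 170.86764526367188), (44.637367248535156, 23.699220657348633), 85.60128784179688) [ 0.4917 -0.1887  0.11  ]
  edges len/ang tool frame [(0.0263, 1.495), (0.0518, 3.057), (0.0276, -1.65), (0.0519, -0.059)]
200 ((315.1494445800781, 170.8947296142578), (43.287960052490234, 22.7625789642334), 83.8844985961914) [ 0.492  -0.1883  0.11  ]
  edges len/ang tool frame [(0.0253, 1.465), (0.0502, 3.028), (0.0265, -1.682), (0.0504, -0.09)]
235 ((314.3031005859375, 180.95538330078125), (21.79971694946289, 8.486912727355957), 86.8201675415039) [ 0.5011 -0.1959  0.11  ]
  edges len/ang tool frame [(0.0096, 1.515), (0.0259, 3.087), (0.0099, -1.628), (0.0259, -0.046)]
```

View pics/w3c.png

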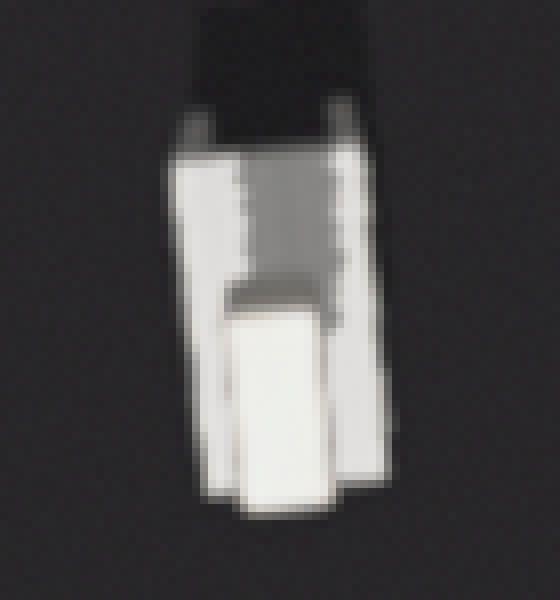

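The top face centre is (315.4,181.4) in the full image, about (0.502,-0.195), with the axis off by about 0.055 rad. I'll descend and grip.

```bash
python3 -m jog '[[[-0.15,-0.03,0],[0,0,-0.055],0.45],[[0,0,0.8],[0,0,0],0.45],[[0,0,0.8],[0,0,0],0.45],[[0,0,0.8],[0,0,0],0.45],[[0,0,0.8],[0,0,0],0.45],[[0,0,0.7],[0,0,0],0.45],[[0,0,0.47],[0,0,0],0.45],[[0,0,0],[0,0,0],0],[[0,0,0],[0,0,0],0],[[0,0,0],[0,0,0],0]]'
python3 -m jog '[[[0,0,0],[0,0,0],0],[[0,0,0],[0,0,0],0]]'
```

```text
clock: 11.25
tool_pos: [0.5027, -0.1956, 0.0815]
eef_rot: [[-0.851, 0.526, 0.002], [0.526, 0.851, -0.001], [-0.002, 0.0, -1.0]]
contact_force: [0.3, -0.1, -2.3]
grip_width: 0.154
clock: 11.5
tool_pos: [0.5023, -0.1955, 0.0809]
eef_rot: [[-0.851, 0.526, 0.001], [0.526, 0.851, -0.0], [-0.001, 0.0, -1.0]]
contact_force: [-1.7, 0.3, 2.7]
grip_width: 0.152
```

Gripped. I'll lift, turn to the bar's direction, and carry it over the bar.

```bash
python3 -m jog '[[[0,0,-0.5],[0,0,0],0],[[0,0,-0.9],[0,0,0],0],[[0,0,-1],[0,0,0],0],[[0,0,-1],[0,0,0],0],[[0,0,-1],[0,0,0],0],[[0,0,-0.8],[0,0,-0.1],0],[[0,0,-0.4],[0,0,-0.13],0],[[0,0,0],[0,0,-0.13],0],[[0,0,0],[0,0,-0.106],0],[[0,0,0],[0,0,0],0]]'
python3 -m jog '[[[0.055,0.5,0],[0,0,0],0],[[0.055,0.8,0],[0,0,0],0],[[0.055,0.9,0],[0,0,0],0],[[0.055,0.9,0],[0,0,0],0],[[0.055,0.9,0],[0,0,0],0],[[0.055,0.9,0],[0,0,0],0],[[0.055,0.9,0],[0,0,0],0],[[0.055,0.8,0],[0,0,0],0],[[0.055,0.7,0],[0,0,0],0],[[0.055,0.6,0],[0,0,0],0]]'
python3 -m jog '[[[0,0,0],[0,0,0],0],[[0,0,0],[0,0,0],0]]'
python3 - <<'E'
from h import *
im=eyes.camera("wrist")[:,:,::-1];np.save("w4T.npy",eyes.camera_model("wrist")["T"]);cv2.imwrite("pics/w4.png",im)
im=eyes.camera("top")[:,:,::-1];cv2.imwrite("pics/top4.png",im)
s=arm.get_state();print(s["tool_pos"],s["grip_width"])
a=1.6;t=-.055-a;R=np.array([[np.cos(t),-np.sin(t)],[np.sin(t),np.cos(t)]]);H=np.array([.612,.239])
for x,y,z in [(0,-.03,.245),(0,-.199,.245),(.045,-.032,.215),(.045,-.168,.215)]:
    p=np.r_[H+R@[x,y],z];print(p.round(4),proj("wrist",p).round())
E
```

```text
clock: 12.75
tool_pos: [0.502, -0.1953, 0.3603]
eef_rot: [[-0.996, 0.088, -0.0], [0.088, 0.996, 0.0], [0.0, 0.0, -1.0]]
contact_force: [0.1, -0.3, -2.3]
grip_width: 0.156
clock: 14.0
tool_pos: [0.5091, 0.202, 0.3602]
eef_rot: [[-0.996, 0.09, -0.0], [0.09, 0.996, -0.0], [0.0, -0.0, -1.0]]
contact_force: [1.1, -0.5, -2.5]
grip_width: 0.153
clock: 14.25
tool_pos: [0.5093, 0.2003, 0.3602]
eef_rot: [[-0.996, 0.089, -0.0], [0.089, 0.996, -0.0], [0.0, -0.0, -1.0]]
contact_force: [-0.3, 0.3, -2.2]
grip_width: 0.153
[0.50941194 0.19980734 0.36035782] 0.15210851295060804
[0.5821 0.2415 0.245 ] [366. 261.]
[0.4137 0.2557 0.245 ] [375.  75.]
[0.5763 0.1969 0.215 ] [319. 245.]
[0.4408 0.2083 0.215 ] [319. 114.]
```

View pics/w4.png

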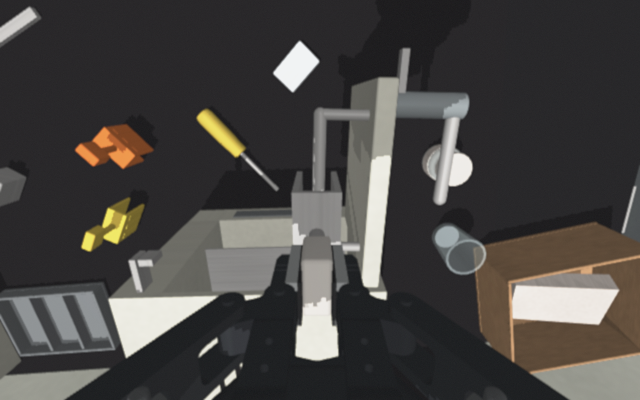

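The bar's far end is at (320,113) and it runs straight down at column 319.5, within 1 px of the prediction. The carrier (columns 293–341) needs about 2.8 mm in +y. I'll shift and lower it.

```bash
python3 -m jog '[[[0,0.055,0.3],[0,0,0],0],[[0,0,0.4],[0,0,0],0],[[0,0,0.3],[0,0,0],0],[[0,0,0.2],[0,0,0],0],[[0,0,0.2],[0,0,0],0]]'
python3 -m jog '[[[0,0,0.2],[0,0,0],0],[[0,0,0.2],[0,0,0],0],[[0,0,0.2],[0,0,0],0],[[0,0,0],[0,0,0],0]]'
python3 -c "
from plant import eyes;import cv2
cv2.imwrite('pics/w5.png',eyes.camera('wrist')[:,:,::-1])"
```

```text
clock: 14.98
tool_pos: [0.5098, 0.2028, 0.2901]
eef_rot: [[-0.996, 0.089, 0.001], [0.089, 0.996, 0.0], [-0.001, 0.0, -1.0]]
contact_force: [-0.1, 0.3, -2.2]
grip_width: 0.154
clock: 15.48
tool_pos: [0.5093, 0.2033, 0.2594]
eef_rot: [[-0.996, 0.088, -0.001], [0.088, 0.996, -0.0], [0.001, -0.0, -1.0]]
contact_force: [-0.5, 0.7, -2.3]
grip_width: 0.15
```

View pics/w5.png

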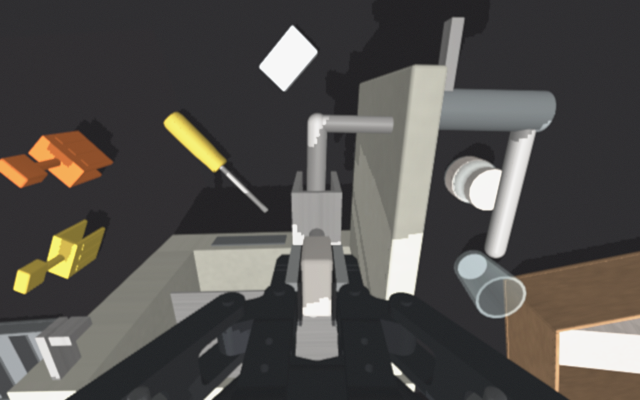

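The bar (column 317) enters centred between the legs (columns 293–341) and there is no side force. I'll lower the last millimetres.

```bash
python3 -m jog '[[[0,0,0.08],[0,0,0],0],[[0,0,0.04],[0,0,0],0],[[0,0,0.02],[0,0,0],0],[[0,0,0],[0,0,0],0]]'
```

```text
clock: 16.02
tool_pos: [0.5096, 0.2033, 0.2533]
eef_rot: [[-0.996, 0.088, -0.0], [0.088, 0.996, 0.0], [0.0, 0.0, -1.0]]
contact_force: [-0.2, 0.2, -2.4]
grip_width: 0.153
```

```bash
python3 -m jog '[[[0,0,0.02],[0,0,0],0],[[0,0,0.02],[0,0,0],0],[[0,0,0],[0,0,0],0]]'
```

```text
clock: 16.4
tool_pos: [0.5097, 0.2033, 0.2518]
eef_rot: [[-0.996, 0.088, 0.001], [0.088, 0.996, 0.0], [-0.001, 0.0, -1.0]]
contact_force: [-1.9, -0.2, 2.7]
grip_width: 0.152
```

The force went from -2.4 to +2.7 N, so the carrier is resting on the bar. I'll release and rise straight up.

```bash
python3 -m jog '[[[0,0,0],[0,0,0],0.25],[[0,0,0],[0,0,0],0.4],[[0,0,0],[0,0,0],0.4],[[0,0,0],[0,0,0],0.4],[[0,0,-0.3],[0,0,0],0.4],[[0,0,-0.6],[0,0,0],0.4],[[0,0,-0.8],[0,0,0],0.4],[[0,0,-0.8],[0,0,0],0.4],[[0,0,0],[0,0,0],0.4],[[0,0,0],[0,0,0],0.4]]'
python3 -c "
from plant import eyes;import cv2
cv2.imwrite('pics/w6.png',eyes.camera('wrist')[:,:,::-1])"
```

```text
clock: 17.65
tool_pos: [0.5096, 0.2033, 0.3764]
eef_rot: [[-0.996, 0.088, 0.0], [0.088, 0.996, 0.0], [-0.0, 0.0, -1.0]]
contact_force: [0.2, -0.2, 0.2]
grip_width: 0.403
```

View pics/w6.png

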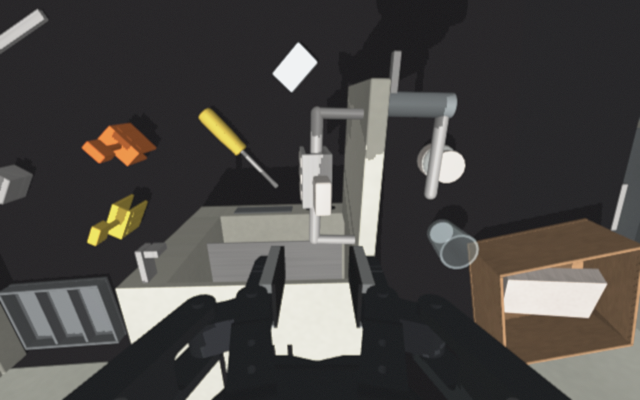

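The carrier sits astride the bar at (316,180). Its grip block at column 322 suggests a tilt of about 0.1 rad. I'll wait a second to see whether it is at rest.

```bash
python3 -m jog '[[[0,0,0],[0,0,0],0.4],[[0,0,0],[0,0,0],0.4],[[0,0,0],[0,0,0],0.4],[[0,0,0],[0,0,0],0.4],[[0,0,0],[0,0,0],0.4],[[0,0,0],[0,0,0],0.4],[[0,0,0],[0,0,0],0.4],[[0,0,0],[0,0,0],0.4]]'
python3 - <<'E'
from h import *
a=cv2.imread("pics/w6.png");b=[eyes.camera("wrist")[:,:,::-1] for _ in range(2)]
M=eyes.camera_model("wrist")
for im in [a]+b:
    m=np.zeros((400,640),np.uint8);g=cv2.cvtColor(np.ascontiguousarray(im),6);m[175:218,305:335]=(g[175:218,305:335]>225)*255
    c=max(cv2.findContours(m,0,2)[0],key=cv2.contourArea);r=cv2.minAreaRect(c);print(r,ray("wrist",r[0],.281,M).round(4),np.abs(im.astype(int)-a)[100:250,280:400].mean().round(2))
print(proj("wrist",(.5094,.2031,.281)))
E
```

```text
clock: 18.7
tool_pos: [0.5096, 0.2033, 0.3763]
eef_rot: [[-0.996, 0.088, 0.0], [0.088, 0.996, -0.0], [-0.0, -0.0, -1.0]]
contact_force: [0.3, 0.4, -0.1]
grip_width: 0.399
((322.5, 199.0), (30.0, 13.0), 90.0) [0.5077 0.2085 0.281 ] 0.0
((322.5, 199.0), (30.0, 13.0), 90.0) [0.5077 0.2085 0.281 ] 1.32
((322.5, 199.0), (30.0, 13.0), 90.0) [0.5077 0.2085 0.281 ] 1.33
[316.24717728 201.4523279 ]
```

The position is unchanged after 1 s, so the carrier is at rest. The tilt is about 0.1 rad, within the 0.3 limit, and the robot is clear with no contact force.

```bash
python3 -c "
from plant import workorder
print(workorder.hand_in())"
```

```text
the job is handed in; nothing more can be done
None
```

The door is open and the specimen carrier hangs astride the bar; I handed the job in at about 19 s on the robot's clock. I lifted the latch by about 0.6 rad and swung the door to about 1.6 rad while holding it. I then let the handle back down, lowered the carrier onto the bar and released it.

**Checks that passed**
- **Door angle:** about 1.6 rad, from the tool's path. The last fine comparison was with the carrier poised over the bar, when the bar's end was within about 1 px of where that angle puts it. The picture after release shows the door still open.
- **Carrier seating:** on lowering, the vertical force changed from -2.4 to +2.7 N at the expected height, so the carrier was resting on the bar before release.
- **At rest and clear:** its grip block was at the same pixel before and after a one-second wait, the robot was clear, and contact force was near zero.
- **Bystanders:** I did not measure them. The robot passed clear of them, and the ones visible in the last picture look undisturbed.

**Less exact**
- **Tilt:** the carrier leans about 0.1 rad towards the door instead of hanging plumb. That is inside the 0.3 rad limit.
- **Bar position:** a first reading of the bar's hinge-side end disagreed by about 10 mm with the estimate from the door angle. I used the estimate, and the close-up pictures confirmed it.

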